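# Roll a six-sided pattern weight onto its grooved face and park it on the cutting ruler

## Task

Weigh down the cutting ruler with the six-sided wooden weight that has a groove in one face: roll it over one face at a time, letting go and letting it rest flat on the table on the face before the grooved one, then bring it grooved face down over the ruler's rib so that it sits flat on the blade, and push it along the rib until it touches the ruler's end block. Do not drop it, let go of it at the end, and do not disturb the plain weight, the thread cone, the pin tin or the bobbin box.

Things in the scene. Friction and masses are not known exactly. Their poses are not given: they have to be found in the camera images.
- weight_mid (a point): Centre of the grooved weight: a loose hexagonal prism of wood with a steel core, 0.4 to 0.7 kg, 62 mm long, 64 mm across flats, six side faces 37 mm wide, flat ends. It starts lying on a side face. x axis: along the prism; z axis: straight out of the grooved face, at the start 60 degrees from straight up: two 60 degree rolls towards that side bring it underneath.
- groove (a point): Middle of the mouth of the groove in one side face of that weight, 32 mm from the weight's centre along its z axis. The groove runs straight along the whole prism, 14 mm wide, 6 mm deep, centred on the face, lined with black rubber.
- stop (a point): Point on the cutting ruler, which is fixed to the table: on its centre line, on the blade's top (3 mm above the table), on the face of the black end block which the weight must touch. y axis: along the ruler towards the end block; z up. The block is 50 mm wide, runs 40 mm to +y and stands 37 mm above the blade, with an 8 mm screw head on top.
- rib (a point): Middle of the ruler's rib, on its top, 8 mm above the table, 160 mm from the end block; y axis along it towards the block. The aluminium blade is 60 mm wide, 3 mm thick, 320 mm long up to the block; the rib along its middle is 7 mm wide and 5 mm high. With the grooved face flat on the blade the weight's centre is 35 mm above the table; on top of the rib it is 40 mm.
- plain_mid (a point): Centre of the plain weight (bystander): loose, same wood, shape and size as the grooved one but with no groove; centre 32 mm above the table, x axis along the prism.
- cone_mid (a point): Middle of a standing cone of pale thread (bystander), 112 mm high, 72 mm wide at its foot; this point is 55 mm above the table.
- tin_mid (a point): Middle of a round steel pin tin (bystander), 75 mm wide, 44 mm high; this point is 22 mm above the table.
- bobbin_mid (a point): Middle of an open grey bobbin box (bystander), 70 x 110 mm (x, y), 35 mm high, beyond the ruler; this point is 17.5 mm above the table.
Not all that is in view belongs to the job. What is shaped like the part that bears weight_mid but purple is not meant.

How it is judged:
By the outcome, as a careful person would: the job done as asked, in the order asked, and still so for the second after the job is handed in, with the robot touching nothing.
It also fails if it takes over 72 s, if anything falls off the work surface, if the arm or the gripper's body presses on something with over 40 N, if the wrist force passes 120 N, or if a joint passes its speed limit or range.

## Robot

A 6-joint arm with a two-finger parallel gripper is mounted at the origin on the work surface. World frame = base frame: x ahead of the robot, y to its left, z up, the work surface at z = 0. Lengths are in m, angles in rad, forces in N, time in s.
With the tool pointing down it reaches from about 0.25 to 0.775 m from the base axis. Payload 4 kg.
Tool frame: the origin (TCP) lies on the centre line of the jaws, within the pads' length; the fingertips stand 25 mm ahead of it and the grasp point (between the pads) lies 6 mm ahead of it; z points along the fingers, y is the line along which they close (so a half turn about z gives the same grasp; the last joint's range is limited). The gripper opens to 94 mm and grips with 3 to 60 N. Pads are 16 mm wide; open, the fingers measure 119 mm over their backs; the gripper's body (75 mm by 177 mm) begins 78 mm behind the grasp point.
Start: joints at [-1.434, 0.087, 1.371, -0, 1.684, -0.103], TCP at [0.131, -0.534, 0.231] pointing down, gripper open.
Joint ranges: [-3.1, 3.1], [-0.76, 2.03], [0.27, 2.55], [-1.08, 4.22], [0.17, 2.65], [-2.57, 2.57]. Speed limits (rad/s): [2.79, 2.79, 3.14, 3.14, 3.14, 3.14].

## Interface

Orientations are given as a rotation vector (axis times angle).
In Python, from station import r, read_camera, ticket gives the robot as it stands.
- The arm moves only by the tool arm_command, never from a script. Its argument "commands" is a list that holds one entry, the list of rows, each a list of 5 numbers: the finger opening in m, from 0 to 0.094, then the shift along the tool's x, y, z in m, then the turn about the tool's z in degrees. A call has 1 to 10 rows; each row shifts and turns the commanded pose from where the row before left it, along the tool's axes as they then stand; what a row does not reach is not made up. A row lasts 1/12 s, in which the tool goes at most 41.7 mm and 7.16 degrees, less where a joint would pass 70% of its speed; a pose out of reach is approached as far as the arm can. A call with a gripper value outside its range is refused whole. The fingers move at their own pace and stop on an object; "grip_force" is the grip in N (left out, the last holds). Time passes only in rows, so rows that do not move let the fingers close. It gives the time, the measured TCP pose, the force, the opening and the grip force at its end, in the units of the state.
- r.sense(): the state, without advancing time (a new reading comes with each control period).
- read_camera(name): name is "scene" or "top"; returns a dict with "pixels" (480x640x3 uint8, blue, green, red), "range_z" (480x640 float32, m along the optical axis (not along the pixel's ray), 0 where there is no reading), "intrinsics" (3x3 intrinsics, pixels), "camera_from_world" (4x4, takes a point from world to camera coordinates). Camera axes: x right, y up, looking along -z (the intrinsics and any distortion apply to the point x, -y, -z); pixel columns grow to the right and rows downward; lengths in m; the calibration is good to about 2 mm. A picture is of the moment at which its call begins.
- ticket.hand_in(): hands the job in; it is judged then, once.
The state is a dict: "time_s": time; "joint_positions": joint angles; "qvel": joint speeds; "effort": joint torques, N m; "position": TCP position; "tcp_rot": TCP orientation; "ft_force": force on the tool from outside, world axes, zero at the start; "ft_torque": the same for the moment, N m; "opening": finger opening in m; "gripper_force": force on a finger pad.
Only numpy, scipy, OpenCV 4.12 (cv2) and the standard library are available. Lean on these libraries where they do the work, as an engineer would, in place of code of your own. Each camera call takes 0.05 s, during which the arm holds its last target. There are 200 camera calls.

## Working session

There is one attempt and no reset: what is moved stays moved. The work goes in short steps, Python scripts to look and compute and a tool call to move; the robot and the scene stay as the last step left them, time stands still between calls to the robot, and variables do not carry over. Pictures are saved under pics/ and viewed, at most 12 in all, crops included, and the job is handed in when it is done.

Besides the shell and the picture viewer there is one more tool, called after "Emit:" by a JSON object that holds its "name" and its "arguments". arm_command: Moves the arm, as the interface text tells. Its arguments: {"type":"object","properties":{"commands":{"type":"array"},"grip_force":{"type":"number"}},"required":["commands"]}

```bash
mkdir -p pics; ls
cat > h.py <<'E'
import numpy as np,cv2
from station import r,read_camera,ticket
def grab(n,tag):
    c=read_camera(n); cv2.imwrite(f'pics/{tag}.png',c['pixels']); np.savez(f'{tag}.npz',**{k:v for k,v in c.items() if isinstance(v,np.ndarray) or k in('intrinsics','camera_from_world')}); return c
def P(c,u,v,z=None):
    "pixel->world; z None uses range, else plane z"
    K=np.array(c['intrinsics']);T=np.linalg.inv(np.array(c['camera_from_world']))
    d=np.array([(u-K[0,2])/K[0,0],-(v-K[1,2])/K[1,1],-1.])
    o=T[:3,3];w=T[:3,:3]@d
    if z is None: return o+w*float(c['range_z'][int(round(v)),int(round(u))])
    return o+w*(z-o[2])/w[2]
def crop(c,u0,v0,u1,v1,s,tag): cv2.imwrite(f'pics/{tag}.png',cv2.resize(c['pixels'][v0:v1,u0:u1],None,fx=s,fy=s,interpolation=cv2.INTER_CUBIC))
E
python3 - <<'E'
from h import *
a=grab('scene','s0');b=grab('top','t0')
print(a.keys());print(r.sense())
for c in(a,b):print(c['intrinsics'],c['camera_from_world'])
E
```

```text
pics
dict_keys(['pixels', 'range_z', 'intrinsics', 'camera_from_world'])
{'time_s': 0.1, 'joint_positions': array([-1.43411856e+00,  8.78846394e-02,  1.37206403e+00, -1.01463904e-05,
        1.68359787e+00, -1.03105696e-01]), 'qvel': array([-0.00078363, -0.00141652, -0.00294474,  0.00061252,  0.00054302,
       -0.00070419]), 'effort': array([ 1.69841445e-03, -3.41251123e+01, -3.03302586e+01,  7.19826040e-02,
        3.04163934e-02, -1.00801908e-04]), 'position': array([ 0.13055075, -0.53383586,  0.22943906]), 'tcp_rot': array([-3.11710180e+00, -3.75513894e-01,  6.73110308e-05]), 'ft_force': array([ 0.31105659,  0.15670132, -0.33170273]), 'ft_torque': array([ 0.00624625,  0.01370608, -0.03979783]), 'gripper_force': 0.0, 'opening': 0.0941882135207459}
[[551.17798252   0.         314.23864428]
 [  0.         551.17798252 240.40376561]
 [  0.           0.           1.        ]] [[ 0.60817804  0.79378801  0.00447985 -0.32053682]
 [-0.61102098  0.46452958  0.64098801  0.28340314]
 [ 0.50672757 -0.39257212  0.76753781 -1.53657361]
 [ 0.          0.          0.          1.        ]]
[[595.1337567    0.         321.03780991]
 [  0.         595.1337567  227.69164948]
 [  0.           0.           1.        ]] [[ 3.99292664e-03 -9.99991398e-01 -1.12239433e-03 -2.31944411e-02]
 [ 9.91593151e-01  3.81422260e-03  1.29338603e-01 -5.29760095e-01]
 [-1.29333209e-01 -1.62939809e-03  9.91599852e-01 -1.31222175e+00]
 [ 0.00000000e+00  0.00000000e+00  0.00000000e+00  1.00000000e+00]]
```

View pics/s0.png

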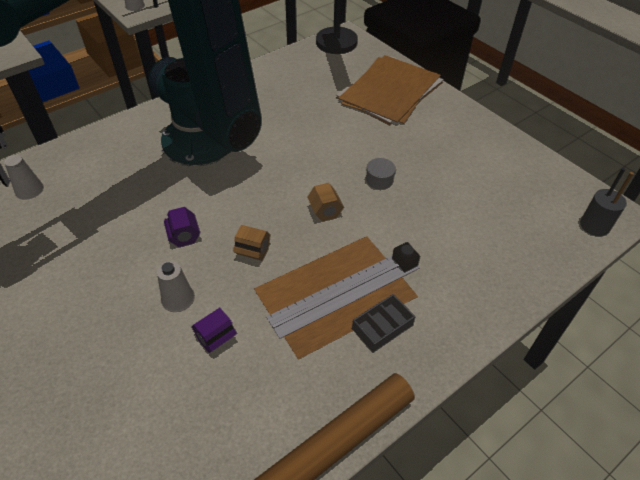

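View pics/t0.png

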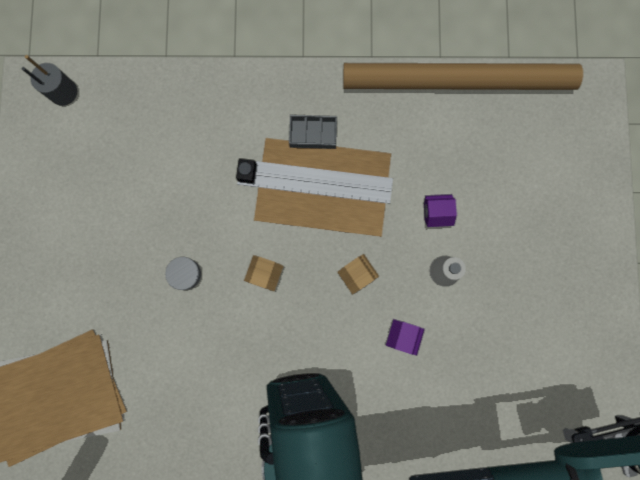

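Candidates, all hexagonal prisms:
- Wooden, scene (251,242) / top (358,273): shows a dark groove stripe.
- Wooden, scene (325,202) / top (264,272): no stripe seen, so plain.
- Purple, scene (181,226) and (214,329): excluded by colour.

The first one fits the description. I'll confirm it in an enlarged crop and measure it.

Run:
```python
from h import *
a=dict(np.load('s0.npz'));b=dict(np.load('t0.npz'))
A=cv2.resize(a['pixels'][210:280,215:295],None,fx=7,fy=7,interpolation=cv2.INTER_CUBIC)[:490,:400+160]
B=cv2.resize(b['pixels'][245:301,330:386],None,fx=8,fy=8,interpolation=cv2.INTER_CUBIC)
A=A[:448,:]
cv2.imwrite('pics/c1.png',np.hstack([A[:, :400],B]))
B=b['pixels'][140:240,230:400]
cv2.imwrite('pics/c2.png',cv2.resize(B,None,fx=4.5,fy=4.5,interpolation=cv2.INTER_CUBIC))
for n,u,v,z in [('g',358,273,.06),('plain',264,272,.06),('cone',453,268,.1),('tin',183,273,.044),('bob',314,131,.02),('block',246,170,.04),('ruler R',391,191,.003)]:
    print(n,P(b,u,v,z).round(4),P(b,u,v).round(4))
```

```text
g [ 0.4264 -0.1028  0.06  ] [ 0.4263 -0.1026  0.0626]
plain [0.4278 0.1038 0.06  ] [0.4277 0.1037 0.0616]
cone [ 0.4357 -0.3029  0.1   ] [ 0.4348 -0.2999  0.1137]
tin [0.4258 0.2856 0.044 ] [0.4258 0.2857 0.0435]
bob [ 0.7595 -0.0037  0.02  ] [ 0.7647 -0.0035  0.0027]
block [0.6612 0.1507 0.04  ] [0.6589 0.1493 0.0503]
ruler R [ 0.6209 -0.184   0.003 ] [ 0.6202 -0.1836  0.0069]
```

View pics/c1.png

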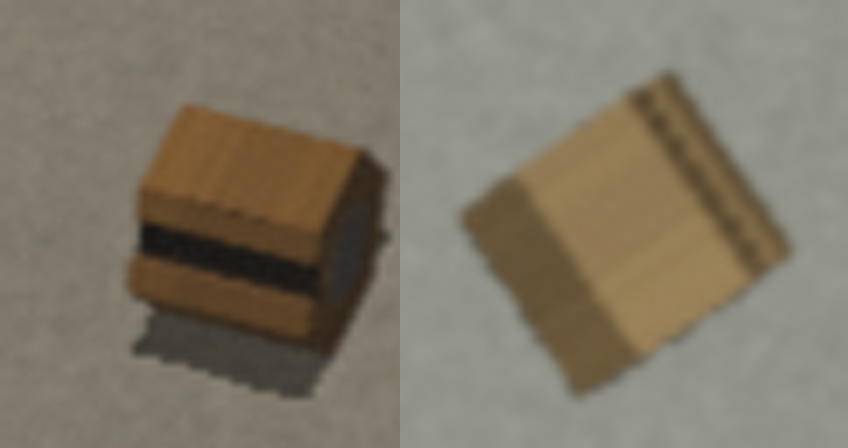

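View pics/c2.png

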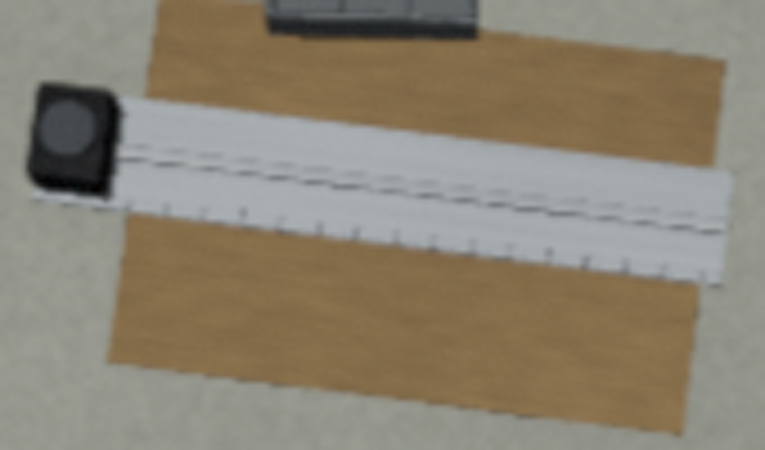

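The crop confirms it: a black stripe along the face toward the upper right in the top view (about (375,264)), with the top face centred near (359,273). In the second crop, the ruler's centre line runs from the block at about (257,174) to (391,190). The tool only turns about its vertical axis, so I'll grip the end faces lightly behind the centre and let the weight pivot between the pads as it rolls.

Run:
```python
from h import *
b=dict(np.load('t0.npz'))
f=lambda x,y,z:P(b,330+(x+.5)/8-.5,245+(y+.5)/8-.5,z)
tc=[f(*p,.064) for p in [(118,180),(235,358),(357,275),(232,92)]]
mc=[f(*p,.032) for p in [(60,215),(178,395),(392,250),(270,70)]]
for q in(tc,mc):
    q=np.array(q)[:,:2];print(q.mean(0).round(4),(q[1]-q[0]).round(4),(q[2]-q[3]).round(4),np.linalg.norm(q[1]-q[0]),np.linalg.norm(q[2]-q[1]))
    for d in(q[1]-q[0],q[2]-q[3]):print(np.degrees(np.arctan2(-d[1],-d[0])))
g=lambda x,y,z:P(b,230+(x+.5)/4.5-.5,140+(y+.5)/4.5-.5,z)
l=np.array([g(125,97,.003),g(125,210,.003),g(730,172,.003),g(722,284,.003)]);print(l.round(4))
for d in(l[0]-l[2],l[1]-l[3]):print(np.degrees(np.arctan2(d[1],d[0])))
print('rib',g(125,153,.006),g(720,222,.006),'face',g(117,153,.003),g(117,120,.04))
```

```text
[ 0.4266 -0.1047] [-0.0484 -0.0319] [-0.05  -0.034] 0.057982314704252066 0.04044030729286059
33.34476991329484
34.180766510742444
[ 0.4266 -0.1038] [-0.0501 -0.033 ] [-0.0505 -0.0339] 0.05996698512651404 0.07255671396083951
33.36338500167683
33.915211970599756
[[ 0.6911  0.1292  0.003 ]
 [ 0.631   0.1281  0.003 ]
 [ 0.6523 -0.1863  0.003 ]
 [ 0.5932 -0.1815  0.003 ]]
82.99633187637204
83.03949190153845
rib [0.66053227 0.12830067 0.006     ] [ 0.62522128 -0.1805026   0.006     ] face [0.66118731 0.13280175 0.003     ] [0.67001105 0.12888671 0.04      ]
```

Emit:
{"name": "arm_command", "arguments": {"commands": [[[0.094,0,0,0,-7],[0.094,0,0,0,-7],[0.094,0,0,0,-7],[0.094,0,0,0,-7],[0.094,0,0,0,-7],[0.094,0,0,0,-7],[0.094,0,0,0,-7],[0.094,0,0,0,-7],[0.094,0,0,0,-7],[0.094,0,0,0,-7]]], "grip_force": 4}}

```text
time_s: 0.93
position: [0.1306, -0.534, 0.2298]
tcp_rot: [-2.332, -2.103, -0.001]
ft_force: [-0.7, -0.7, 0.5]
opening: 0.0938
gripper_force: 0.0
```

Emit:
{"name": "arm_command", "arguments": {"commands": [[[0.094,0,0,0,-6.7],[0.094,0,0,0,-6.7],[0.094,0,0,0,-6.7],[0.094,0,0,0,-6.7],[0.094,0,0,0,-6.7],[0.094,0,0,0,-6.6],[0.094,0.015,0.034,0,0],[0.094,0.015,0.034,0,0],[0.094,0.015,0.034,0,0],[0.094,0.015,0.034,0,0]]]}}

```text
time_s: 1.77
position: [0.2105, -0.4071, 0.2297]
tcp_rot: [-1.48, -2.77, -0.002]
ft_force: [1.0, -0.3, 0.0]
opening: 0.0939
gripper_force: 0.0
```

Emit:
{"name": "arm_command", "arguments": {"commands": [[[0.094,0.015,0.034,0,0],[0.094,0.015,0.034,0,0],[0.094,0.015,0.034,0,0],[0.094,0.015,0.034,0,0],[0.094,0.015,0.034,0,0],[0.094,0.015,0.034,0,0],[0.094,0.015,0.034,0,0],[0.094,0.015,0.034,0,0],[0.094,0.015,0.034,0,0],[0.094,0,0,0,0]]]}}

```text
time_s: 2.6
position: [0.3912, -0.1208, 0.23]
tcp_rot: [-1.466, -2.778, -0.005]
ft_force: [-0.4, -0.7, 0.2]
opening: 0.094
gripper_force: 0.0
```

Emit:
{"name": "arm_command", "arguments": {"commands": [[[0.094,0.007,0.0195,0,0.5],[0.094,0.007,0.0195,0,0],[0.094,0,0,0.03,0],[0.094,0,0,0.03,0],[0.094,0,0,0.03,0],[0.094,0,0,0.03,0],[0.094,0,0,0.03,0],[0.094,0,0,0.02,0],[0.094,0,0,0.01,0],[0.094,0,0,0,0]]]}}

```text
time_s: 3.43
position: [0.4116, -0.0926, 0.0477]
tcp_rot: [-1.489, -2.76, 0.002]
ft_force: [-0.8, -0.4, -1.0]
opening: 0.0942
gripper_force: 0.0
```

Run:
```python
from h import *
a=grab('scene','s1');crop(a,200,160,320,280,5,'s1c');s=r.sense();print(s['position'],s['tcp_rot'])
```

```text
[ 0.41306784 -0.09308911  0.04970658] [-1.49043242e+00 -2.76284803e+00  8.51891748e-04]
```

View pics/s1c.png

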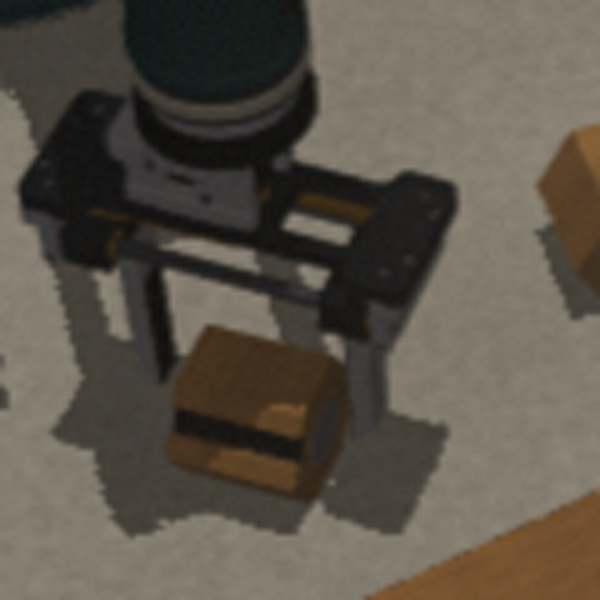

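Emit:
{"name": "arm_command", "arguments": {"commands": [[[0.094,0.003,0.005,0.006,0],[0.094,0,0,0.006,0],[0.05,0,0,0,0],[0.05,0,0,0,0],[0.05,0,0,0,0],[0.05,0,0,0,0],[0.05,0,0,0,0],[0.05,0,0,0,0]]], "grip_force": 4}}

```text
time_s: 4.15
position: [0.4161, -0.088, 0.0388]
tcp_rot: [-1.491, -2.765, 0.001]
ft_force: [-1.8, 0.1, 2.4]
opening: 0.0622
gripper_force: 4.0
```

Emit:
{"name": "arm_command", "arguments": {"commands": [[[0.05,-0.003,0,-0.003,0],[0.05,-0.0033,0,-0.003,0],[0.05,-0.0035,0,-0.0026,0],[0.05,-0.0037,0,-0.0023,0],[0.05,-0.0039,0,-0.0019,0],[0.05,-0.004,0,-0.0016,0],[0.05,0,0,0,0]]]}}

```text
time_s: 4.73
position: [0.4289, -0.1068, 0.0533]
tcp_rot: [1.491, 2.764, -0.002]
ft_force: [-0.4, -0.8, -2.4]
opening: 0.0621
gripper_force: 4.0
```

Run:
```python
from h import *
a=grab('scene','s2');crop(a,200,160,320,280,5,'s2c');s=r.sense();print(s['position'],s['ft_force'],s['opening'])
```

```text
[ 0.42884093 -0.10672276  0.05334215] [-1.69958506 -1.58746992 -2.42588392] 0.06220442149825482
```

View pics/s2c.png

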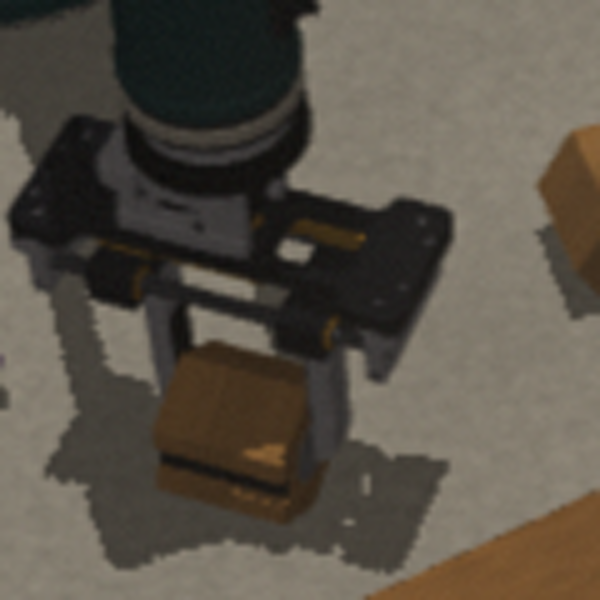

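The picture shows the weight tipped about 30° on its front edge between the pads, with the groove turned down at crop (230,475). The second half of the roll follows.

Emit:
{"name": "arm_command", "arguments": {"commands": [[[0.05,-0.0042,0,-0.0012,0],[0.05,-0.0043,0,-0.0009,0],[0.05,-0.0043,0,-0.0005,0],[0.05,-0.0044,0,-0.0001,0],[0.05,-0.0043,0,0.0003,0],[0.05,-0.0043,0,0.0006,0],[0.05,-0.001,0,0.001,0],[0.05,0,0,0,0],[0.05,0,0,0,0]]]}}

```text
time_s: 5.53
position: [0.4436, -0.1292, 0.0543]
tcp_rot: [1.49, 2.763, -0.002]
ft_force: [-1.1, -3.5, 1.6]
opening: 0.0614
gripper_force: 4.0
```

Run:
```python
from h import *
a=grab('scene','s3');crop(a,200,160,320,280,5,'s3c');s=r.sense();print(s['position'],s['ft_force'],s['opening'])
```

```text
[ 0.44354611 -0.12902209  0.05431111] [-1.17001262 -3.98201511  1.21845734] 0.06202779225017598
```

View pics/s3c.png

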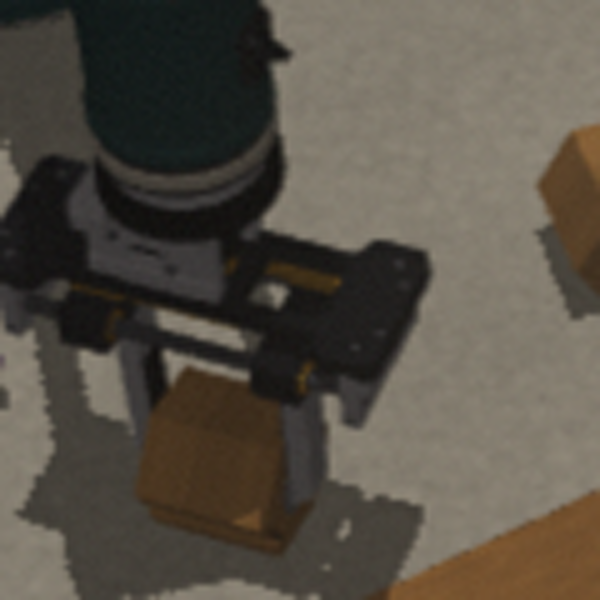

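Emit:
{"name": "arm_command", "arguments": {"commands": [[[0.094,0,0,0,0],[0.094,0,0,0,0],[0.094,0,0,0,0],[0.094,0,0,0,0],[0.094,0,0,0,0],[0.094,0,0,0,0]]]}}

```text
time_s: 6.08
position: [0.4429, -0.1277, 0.0536]
tcp_rot: [-1.49, -2.765, -0.0]
ft_force: [0.2, 0.2, -0.0]
opening: 0.0936
gripper_force: 0.0
```

Run:
```python
from h import *
a=grab('scene','s4');b=grab('top','t4');crop(a,200,160,320,280,5,'s4c')
s=r.sense();print(s['position'],s['ft_force'],s['opening'])
B=cv2.resize(b['pixels'][255:311,340:396],(600,600),interpolation=cv2.INTER_CUBIC);A=cv2.resize(a['pixels'][210:290,210:290],(400,400),interpolation=cv2.INTER_CUBIC)
cv2.imwrite('pics/c4.png',np.hstack([A,cv2.resize(B,(400,400))]))
for u,v in[(237,237),(243,239),(250,241),(240,243),(246,246),(240,250)]:print(u,v,P(a,u,v).round(4))
```

```text
[ 0.44291167 -0.12780076  0.05360124] [ 0.79075775 -0.07073919 -0.05230758] 0.09395105486155586
237 237 [ 0.4147 -0.1312  0.0601]
243 239 [ 0.4298 -0.1248  0.0629]
250 241 [ 0.4426 -0.1148  0.0609]
240 243 [ 0.4354 -0.1362  0.0627]
246 246 [ 0.4515 -0.1308  0.0639]
240 250 [ 0.4518 -0.1467  0.0622]
```

View pics/c4.png

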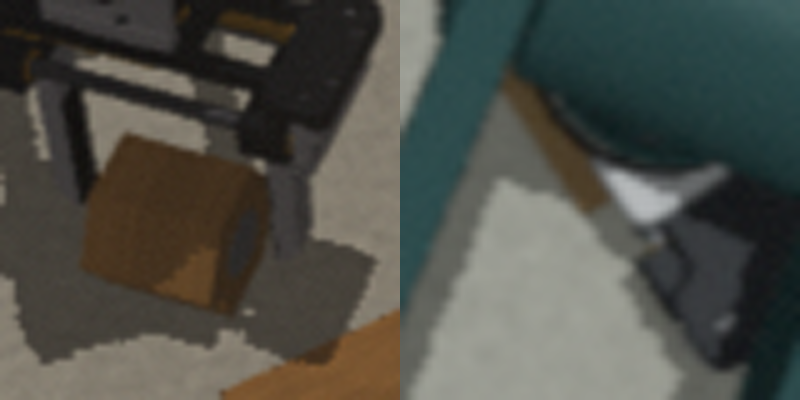

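```bash
cat >> h.py <<'E'
def cloud(c,u0,v0,u1,v1):
    K=np.array(c['intrinsics']);T=np.linalg.inv(np.array(c['camera_from_world']))
    v,u=np.mgrid[v0:v1,u0:u1];z=c['range_z'][v0:v1,u0:u1]
    p=np.stack([(u-K[0,2])/K[0,0]*z,-(v-K[1,2])/K[1,1]*z,-z],-1)[z>0]
    return p@T[:3,:3].T+T[:3,3]
E
python3 - <<'E'
from h import *
for tag in('s0','s4'):
    a=dict(np.load(tag+'.npz'));p=cloud(a,200,200,300,290)
    c=np.array([.4472,-.1347]) if tag=='s4' else np.array([.4266,-.104])
    t=np.radians(33.8);q=p[:,:2]-c;S=q@[np.sin(t),-np.cos(t)];Y=q@[np.cos(t),np.sin(t)]
    m=(p[:,2]>.055)&(p[:,2]<.069)&(abs(S)<.06)&(abs(Y)<.036)
    print(tag,m.sum(),np.percentile(S[m],[1,4,50,96,99]).round(4),np.percentile(Y[m],[1,4,50,96,99]).round(4),np.median(p[m,2]))
    m=(p[:,2]>.026)&(p[:,2]<.038)&(abs(S)<.08)&(abs(Y)<.025); print(' front edge S at mid height',np.percentile(S[m],[50,90,97]).round(4))
E
```

```text
s0 484 [-0.0193 -0.0173  0.0053  0.0234  0.0245] [-0.0289 -0.0266  0.0026  0.0317  0.033 ] 0.06358005686441243
 front edge S at mid height [0.0344 0.0363 0.0371]
s4 513 [-0.0196 -0.017   0.0054  0.0234  0.025 ] [-0.029  -0.027   0.0036  0.0323  0.0334] 0.0635863373153962
 front edge S at mid height [0.0344 0.0362 0.0368]
```

The picture shows the weight released and flat on the table; top face is at 63.6 mm and the centre is within 1 mm of the prediction. The grooved face is next, so I'll regrip behind the centre for the second roll.

Emit:
{"name": "arm_command", "arguments": {"commands": [[[0.094,0.006,0,0,0],[0.094,0.006,0,0.004,0],[0.094,0,0,0.006,0],[0.094,0,0,0.006,0],[0.05,0,0,0,0],[0.05,0,0,0,0],[0.05,0,0,0,0],[0.05,0,0,0,0],[0.05,0,0,0,0],[0.05,0,0,0,0]]], "grip_force": 4}}

```text
time_s: 7.02
position: [0.4365, -0.1182, 0.0379]
tcp_rot: [1.491, 2.765, -0.0]
ft_force: [-0.3, -0.4, 1.5]
opening: 0.0618
gripper_force: 4.0
```

Emit:
{"name": "arm_command", "arguments": {"commands": [[[0.05,-0.003,0,-0.003,0],[0.05,-0.0033,0,-0.003,0],[0.05,-0.0035,0,-0.0026,0],[0.05,-0.0037,0,-0.0023,0],[0.05,-0.0039,0,-0.0019,0],[0.05,-0.004,0,-0.0016,0],[0.05,0,0,0,0]]]}}

```text
time_s: 7.6
position: [0.4487, -0.1371, 0.0527]
tcp_rot: [1.491, 2.764, -0.002]
ft_force: [-0.8, -1.4, -0.3]
opening: 0.0618
gripper_force: 4.0
```

Emit:
{"name": "arm_command", "arguments": {"commands": [[[0.05,-0.0042,0,-0.0012,0],[0.05,-0.0043,0,-0.0009,0],[0.05,-0.0043,0,-0.0005,0],[0.05,-0.0044,0,-0.0001,0],[0.05,-0.0043,0,0.0003,0],[0.05,-0.0043,0,0.0006,0],[0.05,-0.001,0,0.001,0],[0.05,0,0,0,0],[0.05,0,0,0,0]]]}}

```text
time_s: 8.35
position: [0.4635, -0.1595, 0.0535]
tcp_rot: [1.49, 2.763, -0.003]
ft_force: [-1.6, -4.1, 1.2]
opening: 0.0617
gripper_force: 4.0
```

Emit:
{"name": "arm_command", "arguments": {"commands": [[[0.094,0,0,0,0],[0.094,0,0,0,0],[0.094,0,0,0,0],[0.094,0,0,0,0],[0.094,0,0,0,0],[0.094,0,0,0,0]]]}}

```text
time_s: 8.85
position: [0.4628, -0.1579, 0.0528]
tcp_rot: [-1.491, -2.765, -0.0]
ft_force: [0.4, 0.2, -0.7]
opening: 0.0935
gripper_force: 0.0
```

Run:
```python
from h import *
a=grab('scene','s5');s=r.sense();print(s['position'],s['ft_force'],s['opening'])
p=cloud(a,180,200,300,310);c=np.array([.4678,-.1655])
t=np.radians(33.8);q=p[:,:2]-c;S=q@[np.sin(t),-np.cos(t)];Y=q@[np.cos(t),np.sin(t)]
m=(p[:,2]>.055)&(p[:,2]<.069)&(abs(S)<.06)&(abs(Y)<.036)
print(m.sum(),np.percentile(S[m],[1,4,50,96,99]).round(4),np.percentile(Y[m],[1,4,50,96,99]).round(4),np.median(p[m,2]))
m=(p[:,2]>.026)&(p[:,2]<.038)&(abs(S)<.08)&(abs(Y)<.025); print(' front edge S',np.percentile(S[m],[50,90,97]).round(4))
A=cv2.resize(a['pixels'][215:295,200:280],(400,400),interpolation=cv2.INTER_CUBIC);cv2.imwrite('pics/c5.png',A)
```

```text
[ 0.46284845 -0.15797412  0.05283886] [ 0.42487317 -0.44531277 -0.55028416] 0.09383996741499684
535 [-0.0188 -0.0169  0.0047  0.0232  0.0249] [-0.0297 -0.0274  0.0027  0.0315  0.0331] 0.06369009127544822
 front edge S [0.0344 0.0363 0.0369]
```

View pics/c5.png

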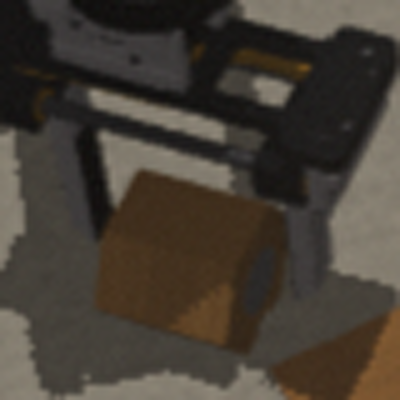

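Emit:
{"name": "arm_command", "arguments": {"commands": [[[0.094,-0.005,0,0.004,0],[0.094,-0.004,0,0.004,0],[0.094,0,0,0.004,0],[0.094,0,0,0,0],[0.05,0,0,0,0],[0.05,0,0,0,0],[0.05,0,0,0,0],[0.05,0,0,0,0],[0.05,0,0,0,0],[0.05,0,0,0,0]]], "grip_force": 25}}

```text
time_s: 9.73
position: [0.4678, -0.1658, 0.0411]
tcp_rot: [1.491, 2.765, -0.001]
ft_force: [0.6, -0.4, -0.0]
opening: 0.0617
gripper_force: 25.0
```

Emit:
{"name": "arm_command", "arguments": {"commands": [[[0.05,0,0,-0.005,0],[0.05,0,0,-0.015,0],[0.05,0,0,-0.02,0],[0.05,0,0,-0.02,-5],[0.05,0,0,-0.02,-5],[0.05,0,0,-0.01,-5],[0.05,0,0,0,-6],[0.05,0,0,0,-6],[0.05,0,0,0,-6],[0.05,0,0,0,-6]]]}}

```text
time_s: 10.57
position: [0.4667, -0.1651, 0.1295]
tcp_rot: [-0.474, -3.103, -0.002]
ft_force: [0.5, -0.7, -5.3]
opening: 0.0619
gripper_force: 25.0
```

Emit:
{"name": "arm_command", "arguments": {"commands": [[[0.05,0,0,0,-5.5],[0.05,0,0,0,-5],[0.05,-0.018,0.024,0,0],[0.05,-0.018,0.024,0,0],[0.05,-0.018,0.024,0,0],[0.05,-0.018,0.024,0,0],[0.05,-0.018,0.024,0,0],[0.05,-0.018,0.024,0,0],[0.05,-0.018,0.024,0,0],[0.05,-0.018,0.024,0,0]]]}}

```text
time_s: 11.4
position: [0.6343, 0.0082, 0.1289]
tcp_rot: [-0.196, -3.132, -0.0]
ft_force: [0.9, -0.3, -5.6]
opening: 0.0619
gripper_force: 25.0
```

Emit:
{"name": "arm_command", "arguments": {"commands": [[[0.05,-0.006,0.007,0,0],[0.05,0,0,0.03,0],[0.05,0,0,0.02,0],[0.05,0,0,0,0],[0.05,0,0,0,0]]]}}

```text
time_s: 11.82
position: [0.639, 0.0131, 0.0777]
tcp_rot: [-0.196, -3.128, 0.0]
ft_force: [0.6, 0.3, -5.3]
opening: 0.0619
gripper_force: 25.0
```

Run:
```python
from h import *
a=grab('scene','s6');b=grab('top','t6');s=r.sense();print(s['position'],s['tcp_rot'],s['ft_force'])
A=cv2.resize(a['pixels'][215:335,260:420],None,fx=5,fy=5,interpolation=cv2.INTER_CUBIC);cv2.imwrite('pics/c6.png',A)
# scene rib top line in world: edges of blade by cloud height? use rib height profile
p=cloud(dict(np.load('t0.npz')),255,150,395,215)
t=np.radians(83);o=np.array([.6495,.033]);q=p[:,:2]-o;Y=q@[np.cos(t),np.sin(t)];X=q@[-np.sin(t),np.cos(t)]
for lo in(-.2,-.1,0,.05):
    m=(Y>lo)&(Y<lo+.05);print([(round(x*1e3),round(1e3*float(np.median(p[m&(abs(X-x)<.0015),2])),1)) for x in np.arange(-.012,.0121,.002)])
```

```text
[0.64177472 0.0126874  0.08180282] [ 1.96766327e-01  3.13431635e+00 -2.02807525e-04] [ 0.27751277  0.20975054 -5.51758564]
[(-12, 1.6), (-10, 2.3), (-8, 3.4), (-6, 3.4), (-4, 3.6), (-2, 6.7), (0, 7.0), (2, 5.0), (4, 3.6), (6, 2.2), (8, 2.6), (10, 2.6), (12, 2.3)]
[(-12, 3.4), (-10, 1.6), (-8, 1.7), (-6, 2.1), (-4, 5.7), (-2, 7.6), (0, 7.5), (2, 6.3), (4, 2.6), (6, 2.8), (8, 3.8), (10, 2.7), (12, 2.5)]
[(-12, 2.1), (-10, 2.5), (-8, 4.0), (-6, 4.3), (-4, 5.8), (-2, 7.0), (0, 7.6), (2, 7.9), (4, 4.0), (6, 2.8), (8, 3.5), (10, 2.2), (12, 2.8)]
[(-12, 2.7), (-10, 2.8), (-8, 1.8), (-6, 3.8), (-4, 7.1), (-2, 8.3), (0, 7.8), (2, 5.6), (4, 4.1), (6, 2.3), (8, 2.7), (10, 2.6), (12, 2.3)]
```

View pics/c6.png

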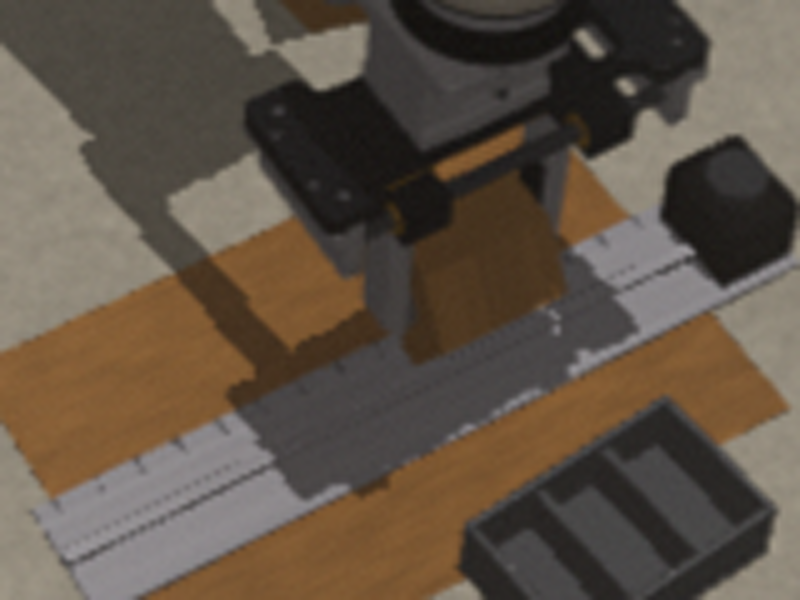

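Emit:
{"name": "arm_command", "arguments": {"commands": [[[0.05,-0.006,0,0,0],[0.05,0,0,0.02,0],[0.05,0,0,0,0],[0.05,0,0,0,0],[0.05,0,0,0,0]]]}}

```text
time_s: 12.33
position: [0.6478, 0.0121, 0.0619]
tcp_rot: [0.196, 3.134, -0.0]
ft_force: [0.6, 0.2, -5.1]
opening: 0.0622
gripper_force: 25.0
```

Run:
```python
from h import *
a=grab('scene','s7');s=r.sense();print(s['position'],s['tcp_rot'])
o=s['position'][:2];z=s['position'][2]-.009
a0=s['tcp_rot'];t=2*np.arctan2(a0[1],a0[0])-np.pi/2;print('yaw',np.degrees(t)%180)
ty=np.array([np.cos(t),np.sin(t)]);ty*=np.sign(ty[1]);tx=np.array([-ty[1],ty[0]])
p=cloud(a,300,220,400,320);q=p[:,:2]-o;X=q@tx;Y=q@ty
for h in(-.02,-.01,0,.01,.02):
    m=(abs(p[:,2]-z-h)<.004)&(abs(Y)<.025)&(X<0.0)&(X>-.06);print('h',h,'front X',np.percentile(X[m],[3,10,50]).round(4),'expect',-(.037-abs(h)*.577))
m=(abs(p[:,2]-z-.032)<.004)&(abs(Y)<.025);print('top X',np.percentile(X[m],[2,98]).round(4),np.median(p[m,2])-z)
p=cloud(dict(np.load('s0.npz')),260,240,400,340);q=p[:,:2]-o;X=q@tx;Y=q@ty
for lo in(-.12,-.07,-.02,.03):
    m=(Y>lo)&(Y<lo+.05);print([(round(x*1e3),round(1e3*float(np.median(p[m&(abs(X-x)<.0015),2])),1)) for x in np.arange(-.01,.0101,.002)])
```

```text
[0.64808974 0.01211986 0.06226084] [ 1.96323296e-01  3.13345205e+00 -1.67693436e-04]
yaw 82.82975330927292Traceback (most recent call last):
  File "<stdin>", line 8, in <module>
    return _quantile_unchecked(
        a, q, axis, out, overwrite_input, method, keepdims, weights)
    return _ureduce(a,
                    func=_quantile_ureduce_func,
    ...<5 lines>...
                    overwrite_input=overwrite_input,
                    method=method)
    r = func(a, **kwargs)
    result = _quantile(arr,
                       quantiles=q,
    ...<2 lines>...
                       out=out,
                       weights=wgt)
    slices_having_nans = np.isnan(arr[-1, ...])
                                  ~~~^^^^^^^^^
IndexError: index -1 is out of bounds for axis 0 with size 0
```

Run:
```python
from h import *
a=dict(np.load('s7.npz'));s=r.sense()
o=s['position'][:2];z=s['position'][2]-.009
t=np.radians(82.9);ty=np.array([np.cos(t),np.sin(t)]);tx=np.array([-ty[1],ty[0]])
p=cloud(a,300,220,400,320);q=p[:,:2]-o;X=q@tx;Y=q@ty
for h in(0,.01,.02):
    m=(abs(p[:,2]-z-h)<.004)&(abs(Y)<.025)&(X<0.0)&(X>-.06)
    if m.any():print('h',h,'front X',np.percentile(X[m],[3,10,50]).round(4),'expect',-(.037-abs(h)*.577))
m=(abs(p[:,2]-z-.032)<.004)&(abs(Y)<.025)
if m.any():print('top X',np.percentile(X[m],[2,98]).round(4),np.median(p[m,2])-z)
p=cloud(dict(np.load('s0.npz')),260,240,400,340);q=p[:,:2]-o;X=q@tx;Y=q@ty
for lo in(-.12,-.07,-.02,.03):
    m=(Y>lo)&(Y<lo+.05);print([(round(x*1e3),round(1e3*float(np.median(p[m&(abs(X-x)<.0015),2])),1)) for x in np.arange(-.01,.0101,.002)])
```

```text
h 0 front X [-0.0369 -0.0365 -0.0348] expect -0.037
h 0.01 front X [-0.035  -0.0337 -0.0303] expect -0.031229999999999997
h 0.02 front X [-0.0291 -0.028  -0.0249] expect -0.025459999999999997
top X [-0.022   0.0084] 0.03194214581061286
[(-10, 3.8), (-8, 3.4), (-6, 4.5), (-4, 4.8), (-2, 6.8), (0, 8.4), (2, 8.8), (4, 7.6), (6, 6.0), (8, 3.5), (10, 3.5)]
[(-10, 4.5), (-8, 4.1), (-6, 3.3), (-4, 4.3), (-2, 5.9), (0, 7.6), (2, 8.3), (4, 7.0), (6, 6.9), (8, 4.1), (10, 3.5)]
[(-10, 3.7), (-8, 3.5), (-6, 4.4), (-4, 5.1), (-2, 7.2), (0, 8.3), (2, 8.3), (4, 7.7), (6, 5.0), (8, 3.8), (10, 3.6)]
[(-10, 3.7), (-8, 4.0), (-6, 3.8), (-4, 4.0), (-2, 5.5), (0, 9.0), (2, 8.0), (4, 7.4), (6, 4.7), (8, 3.6), (10, 3.5)]
```

Emit:
{"name": "arm_command", "arguments": {"commands": [[[0.05,0.001,0.012,0,0],[0.05,0,0.013,0,0],[0.05,0,0,0.008,0],[0.05,0,0,0.003,0],[0.05,0,0,0.002,0],[0.05,0,0,0.002,0],[0.05,0,0,0.002,0],[0.05,0,0,0.001,0],[0.05,0,0,0,0],[0.05,0,0,0,0]]]}}

```text
time_s: 13.22
position: [0.6494, 0.0371, 0.0441]
tcp_rot: [0.196, 3.135, -0.0]
ft_force: [-4.3, 0.7, 3.8]
opening: 0.062
gripper_force: 25.0
```

Seated: the TCP is at 44 mm, where it should be with the weight flat on the blade (49 mm would mean it sits on the rib). I'll release, go behind it and push.

Emit:
{"name": "arm_command", "arguments": {"commands": [[[0.094,0,0,0,0],[0.094,0,0,0,0],[0.094,0,0,0,0],[0.094,0,0,0,0],[0.094,0,0,0,0],[0.094,0,0,-0.01,0],[0.094,0,0,-0.02,0],[0.094,0,0,-0.03,0],[0.094,0,0,-0.02,0],[0.094,0,0,0,0]]]}}

```text
time_s: 14.05
position: [0.6529, 0.0372, 0.1302]
tcp_rot: [0.195, 3.123, 0.0]
ft_force: [0.4, 0.5, 0.8]
opening: 0.0938
gripper_force: 0.0
```

Emit:
{"name": "arm_command", "arguments": {"commands": [[[0,0,-0.03,0,0],[0,0,-0.03,0,0],[0,0,0,0,0],[0,0,0,0,0],[0,0,0,0,0],[0,0,0,0,0],[0,0,0,0,0],[0,0,0,0,0]]]}}

```text
time_s: 14.72
position: [0.642, -0.0213, 0.1227]
tcp_rot: [-0.194, -3.135, -0.0]
ft_force: [-0.0, 0.3, -0.3]
opening: 0.0443
gripper_force: 0.0
```

Run:
```python
from h import *
a=grab('scene','s8');s=r.sense();print(s['position'],s['opening'],s['ft_force'])
A=cv2.resize(a['pixels'][215:335,260:420],None,fx=5,fy=5,interpolation=cv2.INTER_CUBIC);cv2.imwrite('pics/c8.png',A)
```

```text
[ 0.6420708  -0.02147526  0.12274098] 0.04019577891342808 [-0.44821896 -0.8396794  -0.01559473]
```

View pics/c8.png

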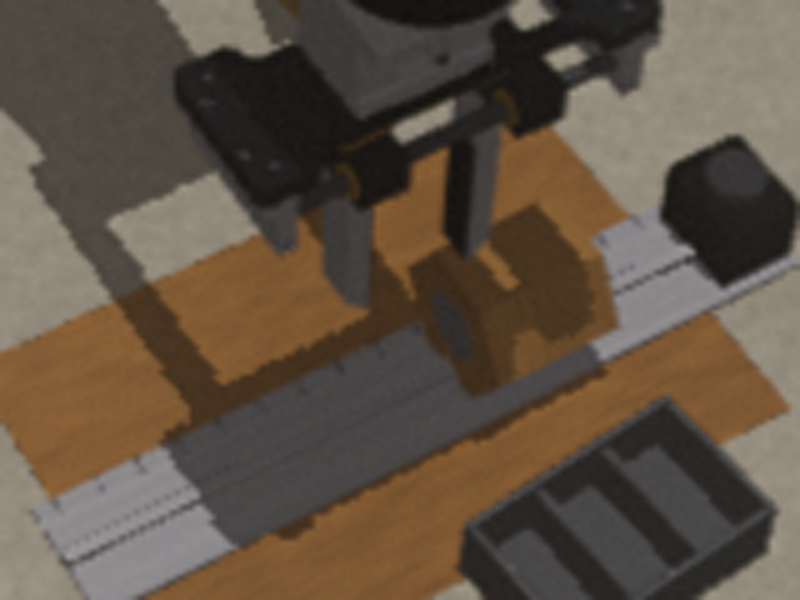

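The picture shows the weight free on the blade, over the rib, with its end face at crop (450,325) and the block ahead. I'll close the fingers fully, lower them behind it and push.

Emit:
{"name": "arm_command", "arguments": {"commands": [[[0,0,0,0,0],[0,0,0,0,0],[0,0,0,0.02,0],[0,0,0,0.02,0],[0,0,0,0.02,0],[0,0,0,0.015,0],[0,0,0,0.008,0],[0,0,0,0,0]]], "grip_force": 10}}

```text
time_s: 15.43
position: [0.6404, -0.0221, 0.0372]
tcp_rot: [-0.196, -3.131, -0.0]
ft_force: [-0.9, -0.8, -0.5]
opening: -0.0
gripper_force: 0.0
```

Emit:
{"name": "arm_command", "arguments": {"commands": [[[0,0,0.004,0,0],[0,0,0.005,0,0],[0,0,0.005,0,0],[0,0,0.005,0,0],[0,0,0.005,0,0],[0,0,0.005,0,0],[0,0,0,0,0]]]}}

```text
time_s: 16.02
position: [0.6468, 0.0061, 0.0417]
tcp_rot: [0.195, 3.132, -0.003]
ft_force: [0.5, -4.1, 2.2]
opening: 0.0004
gripper_force: 2.0
```

Emit:
{"name": "arm_command", "arguments": {"commands": [[[0,0,0.004,0,0],[0,0,0.004,0,0],[0,0,0.004,0,0],[0,0,0.004,0,0],[0,0,0.004,0,0],[0,0,0.004,0,0],[0,0,0.004,0,0],[0,0,0.004,0,0],[0,0,0.004,0,0],[0,0,0.004,0,0]]]}}

```text
time_s: 16.85
position: [0.6516, 0.0444, 0.0417]
tcp_rot: [0.197, 3.132, -0.005]
ft_force: [-0.6, -6.5, 4.9]
opening: 0.0004
gripper_force: 3.1
```

Emit:
{"name": "arm_command", "arguments": {"commands": [[[0,0,0.003,0,0],[0,0,0.002,0,0],[0,0,0.002,0,0],[0,0,0,0,0]]]}}

```text
time_s: 17.18
position: [0.6524, 0.0518, 0.0416]
tcp_rot: [0.196, 3.133, -0.004]
ft_force: [-0.7, -4.9, 2.9]
opening: 0.0008
gripper_force: 2.7
```

Emit:
{"name": "arm_command", "arguments": {"commands": [[[0,0,0.0015,0,0],[0,0,0.0015,0,0],[0,0,0.0015,0,0],[0,0,0,0,0]]]}}

```text
time_s: 17.52
position: [0.653, 0.056, 0.0417]
tcp_rot: [0.197, 3.133, -0.005]
ft_force: [-0.1, -5.7, 4.0]
opening: 0.0002
gripper_force: 2.8
```

Emit:
{"name": "arm_command", "arguments": {"commands": [[[0,0,0.001,0,0],[0,0,0.001,0,0],[0,0,0,0,0]]]}}

```text
time_s: 17.77
position: [0.6532, 0.0579, 0.0417]
tcp_rot: [0.197, 3.133, -0.005]
ft_force: [-0.3, -5.6, 3.2]
opening: 0.0007
gripper_force: 2.9
```

Emit:
{"name": "arm_command", "arguments": {"commands": [[[0,0,0.001,0,0],[0,0,0.001,0,0],[0,0,0,0,0]]]}}

```text
time_s: 18.02
position: [0.6535, 0.0598, 0.0417]
tcp_rot: [0.197, 3.133, -0.005]
ft_force: [-0.2, -5.8, 2.9]
opening: 0.0005
gripper_force: 2.9
```

Emit:
{"name": "arm_command", "arguments": {"commands": [[[0,0,0.001,0,0],[0,0,0.001,0,0],[0,0,0,0,0]]]}}

```text
time_s: 18.27
position: [0.6536, 0.0602, 0.0418]
tcp_rot: [0.197, 3.133, -0.009]
ft_force: [-1.1, -10.2, 5.4]
opening: 0.0001
gripper_force: 4.7
```

The force jumped to 10 N and the advance stopped, which means contact with the block. One more small press, then I'll back off and check.

Emit:
{"name": "arm_command", "arguments": {"commands": [[[0,0,0.001,0,0],[0,0,0,0,0],[0,0,-0.003,0,0],[0,0,-0.01,0,0],[0,0,-0.02,0,0],[0,0,-0.01,-0.02,0],[0,0,0,-0.04,0],[0,0,-0.03,-0.04,0],[0,0.0,-0.035,-0.03,0],[0,0,0,0,0]]]}}

```text
time_s: 19.1
position: [0.6434, -0.0392, 0.1687]
tcp_rot: [0.201, 3.122, -0.005]
ft_force: [1.4, 1.3, 1.0]
opening: 0.0004
gripper_force: 0.0
```

Run:
```python
from h import *
a=grab('scene','s9');b=grab('top','t9');s=r.sense();print(s['position'],s['ft_force'])
A=cv2.resize(a['pixels'][205:295,340:440],(440,396),interpolation=cv2.INTER_CUBIC)
B=cv2.resize(b['pixels'][140:220,225:305],(396,396),interpolation=cv2.INTER_CUBIC)[:, :350]
cv2.imwrite('pics/c9.png',np.hstack([A,B]))
t=np.radians(82.9);ty=np.array([np.cos(t),np.sin(t)]);tx=np.array([-ty[1],ty[0]])
p=cloud(a,330,200,440,320);q=p[:,:2]-np.array([.6594,.1035]);X=q@tx;Y=q@ty
m=(abs(X)<.012)&(abs(Y)<.02);print('top z',np.percentile(p[m,2],[10,50,90]),np.polyfit(X[m],p[m,2],1),np.polyfit(Y[m],p[m,2],1))
```

```text
[ 0.64109907 -0.03498605  0.16205468] [-0.18697183  0.37727601  0.10585845]
top z [0.06550471 0.0678749  0.07041516] [0.01375645 0.06795544] [0.00352001 0.06795877]
```

View pics/c9.png

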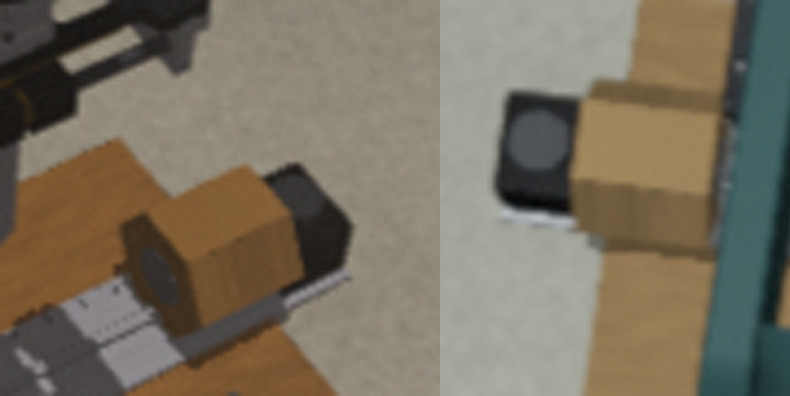

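The picture shows the weight against the black block in both views (top crop contact edge at about (578,150)). It is level, with its top at 67–68 mm, where 67 mm is flat on the blade. The robot is clear of it.

```bash
python3 -c "
from station import ticket
print(ticket.hand_in())"
```

```text
the job is handed in; nothing more can be done
None
```

The job is handed in: the grooved weight was rolled over one face at a time, with a let-go flat on the table before the grooved face, and now sits groove-down over the rib, flat on the blade and touching the end block, released with the arm clear; no contact with the bystanders was seen, but I did not re-measure them at the end.

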